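Pack the glaze caddy and hold it up level

TASK

Two of the caddy's four pockets are empty: take the two jars from the ware board and stand them upright in the empty pockets, so that the row of four is complete. Then grip the caddy by its upright centre board, lift it about 12 cm clear of the table without tipping it or any jar, and finish while still holding it there, steady and level. Leave everything else on the table alone.

Things in the scene. Friction and masses are not known exactly. Their poses are not given: they have to be found in the camera images.
- caddy: Loose light-wood caddy, 63 (x) x 323 (y) mm, rim 24 mm high, under 0.85 kg full. Origin: centre of its underside; y along the row. Four 55 mm square pockets at y = 130, 72, -72, -130 mm, floor 8 mm up, walls 16 mm deep. In the middle an upright darker grip board, 16 mm thick (x), 46 mm wide (y), top 104 mm up. Full, it nearly balances there
- caddy_grip (a point): Point to grasp on the grip board: centre of the board's thickness, 88 mm above the caddy's underside (16 mm below the board's top); axes as the caddy's. The board sides are free down to 22 mm above the underside
- pocket_0 (a point): Centre of the floor of the caddy's pocket at y = +130 mm, axes as the caddy's; it is empty at the start if no jar stands over it
- pocket_1 (a point): Centre of the floor of the caddy's pocket at y = +72 mm, axes as the caddy's; it is empty at the start if no jar stands over it
- pocket_2 (a point): Centre of the floor of the caddy's pocket at y = -72 mm, axes as the caddy's; it is empty at the start if no jar stands over it
- pocket_3 (a point): Centre of the floor of the caddy's pocket at y = -130 mm, axes as the caddy's; it is empty at the start if no jar stands over it
- jar_a_mid (a point): Screw-cap jar, blue with a white cap, one of the four in the caddy or on the ware board (not the jar at the back), 47 mm diameter, 60 mm high, about 0.09 kg, closed and rigid; the point is on its axis, half-way up (30 mm above its foot), z up.
- jar_a: The same blue jar; origin at the centre of its foot
- jar_b_mid (a point): Screw-cap jar, green with a white cap, one of the four in the caddy or on the ware board (not the jar at the back), 47 mm diameter, 60 mm high, about 0.09 kg, closed and rigid; the point is on its axis, half-way up (30 mm above its foot), z up.
- jar_b: The same green jar; origin at the centre of its foot
- jar_c_mid (a point): Screw-cap jar, amber-yellow with a white cap, one of the four in the caddy or on the ware board (not the jar at the back), 47 mm diameter, 60 mm high, about 0.09 kg, closed and rigid; the point is on its axis, half-way up (30 mm above its foot), z up.
- jar_c: The same amber-yellow jar; origin at the centre of its foot
- jar_d_mid (a point): Screw-cap jar, blue with a white cap, one of the four in the caddy or on the ware board (not the jar at the back), 47 mm diameter, 60 mm high, about 0.09 kg, closed and rigid; the point is on its axis, half-way up (30 mm above its foot), z up.
- jar_d: The same blue jar; origin at the centre of its foot
- ware_board: Fixed plywood board, 200 (x) x 100 (y) x 8 mm, on which two jars stand upright at x = -50 and +50 mm; origin under its centre, jars' feet 8 mm above the table
- bowl: Bystander, loose on the table, to be left alone: blue-grey glazed bowl, 112 mm across, 50 high; origin at the centre of its underside
- tile: Bystander, loose on the table, to be left alone: small teal star tile, 63 mm across, 9 thick; origin at the centre of its underside
- mould_a: Bystander, loose on the table, to be left alone: white plaster mould block, 62x51x24 mm; origin at the centre of its underside
- mould_b: Bystander, loose on the table, to be left alone: white plaster mould block, 62x51x24 mm; origin at the centre of its underside
- rib: Bystander, loose on the table, to be left alone: flat oval wooden rib, 44x110x8 mm; origin at the centre of its underside
There are look-alikes about, which are no part of the job. What is shaped like the jar_c but pink or red is not meant.

How it is judged:
By the outcome, as a careful person would: the job done as asked, in the order asked, and still so for the second after the job is handed in, while the arm keeps its last pose, push and grip.
It also fails if it takes over 64 s, if anything falls off the work surface, if the arm or the gripper's body presses on something with over 40 N, if the wrist force passes 120 N, or if a joint passes its speed limit or range.

ROBOT

A 7-joint arm with a two-finger parallel gripper is mounted at the origin on the work surface; the furniture and walls round the work are solid. World frame = base frame: x ahead of the robot, y to its left, z up, the work surface at z = 0. Lengths are in m, angles in rad, forces in N, time in s.
With the tool pointing down it reaches from about 0.4 to 0.875 m from the base axis. Payload 19.3 kg.
Tool frame: the origin (TCP) lies at the centre of the arm's flange, where the gripper is bolted on; the fingertips stand 173 mm ahead of it and the grasp point (between the pads) lies 155 mm ahead of it (bot.grip_point_offset is the distance from the TCP to the grasp point, in m); z points along the fingers, x is the direction in which the jaws open and shut, and the axes are right-handed (so a half turn about z gives the same grasp; the last joint's range is limited). The gripper opens to 85 mm and grips with 20 to 120 N. Pads are 22 mm wide; open, the fingers measure 114 mm over their backs; the gripper's body (76 mm by 85 mm) begins 54 mm behind the grasp point. The pads swing forward as they close: fully open they stand 13 mm farther back than shut.
Start: joints at [-1.276, 0.521, -0.036, 1.599, 0.021, 1.021, -0.113], TCP at [0.223, 0.584, 0.405] pointing down, gripper open.
Joint ranges: [-2.91, 2.91], [-0.3, 2.13], [-1.5, 1.42], [0.17, 2.43], [-1.26, 4.41], [0.16, 1.93], [-2.52, 2.52]. Speed limits (rad/s): [1.89, 1.89, 2.39, 2.39, 3.01, 3.01, 3.01].

INTERFACE

Orientations are given as [roll, pitch, yaw] about the fixed x, y, z axes, in that order (R = Rz(yaw) Ry(pitch) Rx(roll)).
In Python, from workcell import bot gives the robot as it stands.
- The arm moves only by the tool step_arm, never from a script. Its argument "plan" is a list that holds one entry, the list of rows, each a list of 4 numbers: the shift along the world's x, y, z in cm, then the turn about the world's z in rad. A call has 1 to 12 rows; each row is the pose to reach, as a shift and turn from the pose measured when the call began; what a row does not reach only later rows make up. A row lasts 1/12 s, in which the tool goes at most 41.7 mm and 7.16 degrees, less where a joint would pass 70% of its speed; a pose out of reach is approached as far as the arm can. A call with a gripper value outside its range is refused whole. "jaw" is the closure, from 0 (fully open) to 1 (shut), set as the call begins (left out, the last holds). The fingers move at their own pace and stop on an object; "force" is the grip in N (left out, the last holds). Time passes only in rows, so rows that repeat a pose let the fingers close. It gives the time, the measured TCP pose, the force and the opening at its end, in the units of the state.
- bot.observe(): the state, without advancing time (a new reading comes with each control period).
- bot.grab_frame(name): name is "scene" or "top"; returns a dict with "pixels" (480x640x3 uint8, blue, green, red), "mtx" (3x3 intrinsics, pixels), "R" (3x3) and "t" (3): a world point X has camera coordinates R X + t. Camera axes: x right, y down, z forward; pixel columns grow to the right and rows downward; lengths in m; the calibration is good to about 2 mm. A picture is of the moment at which its call begins. There is no depth.
- bot.job_done(): hands the job in, once; it reports no verdict.
The state is a dict: "clock": time; "qpos": joint angles; "qd": joint speeds; "joint_efforts": joint torques, N m; "position": TCP position; "tool_rot": TCP orientation; "force": force on the tool from outside, world axes, zero at the start; "moment": the same for the moment, N m; "grip_width": finger opening in m.
Only numpy, scipy, OpenCV 4.12 (cv2) and the standard library are available. Lean on these libraries where they do the work, as an engineer would, in place of code of your own. Each camera call takes 0.05 s, during which the arm holds its last target.

## Working session

There is one attempt and no reset: what is moved stays moved. The work goes in short steps, Python scripts to look and compute and a tool call to move; the robot and the scene stay as the last step left them, time stands still between calls to the robot, and variables do not carry over. Pictures are saved under pics/ and viewed, and the job is handed in when it is done.

Besides the shell and the picture viewer there is one more tool, called by a JSON object that holds its "fn" and its "kwargs", one argument or row to a line. step_arm: Moves the arm, as the interface text tells. Its arguments: {"type":"object","properties":{"plan":{"type":"array"},"jaw":{"type":"number"},"force":{"type":"number"}},"required":["plan"]}

```bash
mkdir -p pics; python3 - <<'E'
from workcell import bot
import cv2,numpy as np
print(bot.observe())
for n in("scene","top"):
    f=bot.grab_frame(n);cv2.imwrite(f"pics/{n}0.png",f["pixels"]);np.savez(f"pics/{n}0.npz",**f)
    print(n,f["mtx"],f["R"],f["t"])
E
```

```text
{'clock': 0.0, 'qpos': array([-1.27619567,  0.5220062 , -0.03633002,  1.59998617,  0.02122621,
        1.02109544, -0.11281971]), 'qd': array([-5.95244309e-04,  3.37862973e-04, -5.20669014e-05,  6.21271249e-04,
       -1.34384460e-03,  7.12044169e-04, -4.02954605e-04]), 'joint_efforts': array([-4.32678862e-04, -9.27074432e+01,  1.97955742e+00, -3.69941854e+01,
        1.78317184e-02,  7.81720824e-03,  1.24726145e-05]), 'position': array([0.22295194, 0.58373759, 0.40413829]), 'tool_rot': array([3.14149301e+00, 1.10495626e-03, 1.20598152e+00]), 'force': array([-0.08228679,  0.21082426,  0.20073801]), 'moment': array([-0.04057215, -0.00414926,  0.04141432]), 'grip_width': 0.08531033741210953}
scene [[442.63257261   0.         318.12231215]
 [  0.         442.63257261 236.09930598]
 [  0.           0.           1.        ]] [[ 0.76222205 -0.64702989 -0.01923212]
 [-0.31003113 -0.33882305 -0.88830154]
 [ 0.56824136  0.68304558 -0.45885781]] [-0.412114    0.27520736  0.5752608 ]
top [[526.30466687   0.         306.34457592]
 [  0.         526.30466687 232.07188511]
 [  0.           0.           1.        ]] [[-8.91533326e-03 -9.99960109e-01 -5.45004364e-04]
 [-9.75213698e-01  8.81520146e-03 -2.21089431e-01]
 [ 2.21085415e-01 -1.43959023e-03 -9.75253386e-01]] [0.00927916 0.57617853 0.95067134]
```

View pics/top0.png

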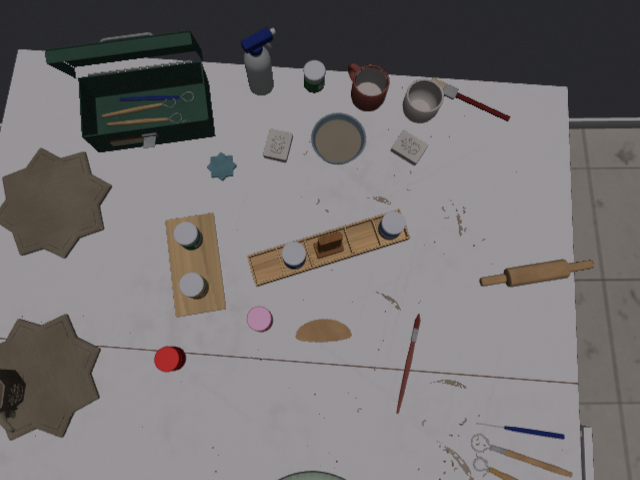

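View pics/scene0.png

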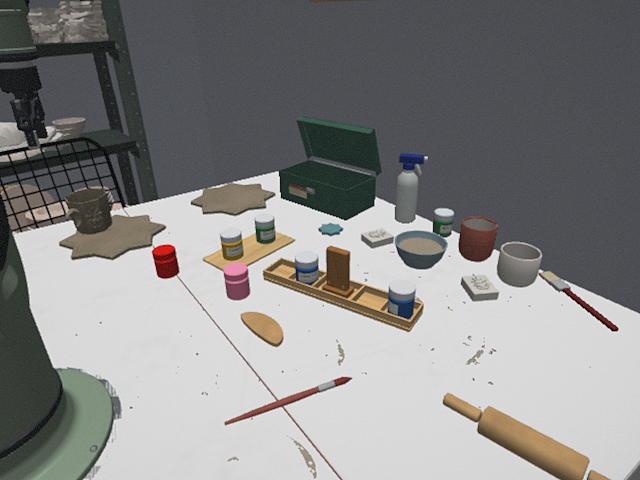

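The top view shows the caddy from about (250,270) to (408,227). Jars stand at (294,254) and (392,224), so the empty pockets are near (265,265) and (362,237). The two ware-board jars are at (187,235) and (192,286). Next I'll measure.

```bash
cat > h.py <<'E'
import numpy as np,cv2
def ray(f,uv,z):
    K,R,t=f["mtx"],f["R"],f["t"]
    c=-R.T@t; d=R.T@np.linalg.inv(K)@np.array([uv[0],uv[1],1.])
    return c+d*(z-c[2])/d[2]
def proj(f,X):
    p=f["mtx"]@(f["R"]@np.asarray(X,float)+f["t"]);return p[:2]/p[2]
E
python3 - <<'E'
from h import *
f=np.load("pics/top0.npz");im=f["pixels"]
c=im[195:325,155:415];cv2.imwrite("pics/crop.png",cv2.resize(c,None,fx=3,fy=3,interpolation=cv2.INTER_CUBIC))
hsv=cv2.cvtColor(im,cv2.COLOR_BGR2HSV)
for (u,v) in [(187,235),(192,286),(294,254),(392,224),(330,240),(265,265),(210,300),(230,300),(265,272)]: print((u,v),hsv[v,u])
# wood mask
m=((hsv[...,1]>70)&(hsv[...,0]<25)&(hsv[...,0]>3)).astype(np.uint8)
m[:190]=0;m[320:]=0
n,l,s,ce=cv2.connectedComponentsWithStats(m)
for i in range(1,n):
    if s[i,4]>150:
        pts=np.argwhere(l==i)[:,::-1].astype(np.float32)
        print(s[i],cv2.minAreaRect(pts))
E
```

```text
(187, 235) [130  10 147]
(192, 286) [125  10 146]
(294, 254) [125  10 147]
(392, 224) [129  12 146]
(330, 240) [ 13 152  94]
(265, 265) [ 16 112 127]
(210, 300) [ 17 101 129]
(230, 300) [150   5 151]
(265, 272) [ 16 110 142]
[ 166  213   59  104 3578] ((194.24618530273438, 264.53277587890625), (97.9300537109375, 50.068782806396484), 82.64761352539062)
[ 247  214  163   72 3919] ((327.851318359375, 246.8918914794922), (31.761276245117188, 160.93850708007812), 72.89727020263672)
[ 480  260  114   26 1538] ((536.5081176757812, 272.5496826171875), (17.96620750427246, 114.58493041992188), 80.72740173339844)
```

View pics/crop.png

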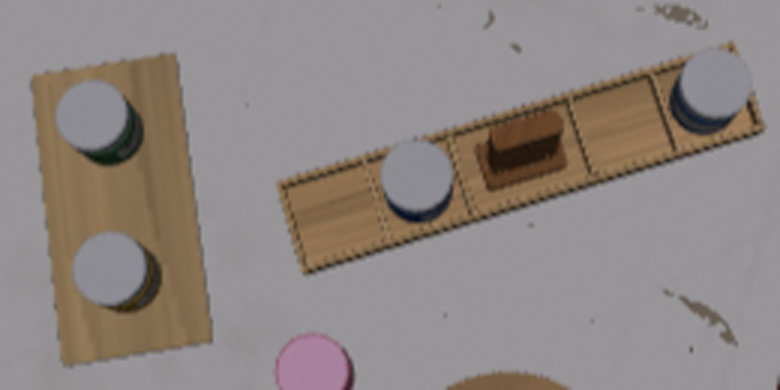

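```bash
cat > m.py <<'E'
from h import *
f=np.load("pics/top0.npz");im=f["pixels"]
cv=lambda x,y:((x+.5)/3-.5+155,(y+.5)/3-.5+195)
C=[ray(f,cv(*p),.024)[:2] for p in [(280,183),(305,272),(765,128),(735,42)]]
print(np.round(C,4)); L=[np.linalg.norm(C[i]-C[(i+1)%4]) for i in range(4)];print("sides",np.round(L,4))
cen=np.mean(C,0); d=(C[0]+C[1]-C[2]-C[3]);d/=np.linalg.norm(d);print("caddy",cen,"row dir",d,np.degrees(np.arctan2(d[1],d[0])))
for y in(.130,.072,-.072,-.130):print(y,cen+d*y, cen+d*y-0)
g=cv2.cvtColor(im[195:325,155:415],cv2.COLOR_BGR2GRAY);g=cv2.resize(g,None,fx=3,fy=3,interpolation=cv2.INTER_CUBIC)
h=cv2.HoughCircles(g,cv2.HOUGH_GRADIENT_ALT,1.5,60,param1=150,param2=.6,minRadius=28,maxRadius=46)
print(h)
for n,p in dict(green=(92,117),amber=(110,269),c1=(417,176),c2=(715,87)).items():print(n,ray(f,cv(*p),.068)[:2])
if h is not None:
    for x,y,r in h[0]:print(x,y,r,ray(f,cv(x,y),.068)[:2])
# board from top view z=.008, rim grip top
B=[ray(f,cv(*p),.008)[:2] for p in [(32,75),(175,54),(212,340),(66,366)]];print("board",np.mean(B,0),[np.linalg.norm(B[i]-B[(i+1)%4]) for i in range(4)])
w=(B[2]+B[3]-B[0]-B[1]);w/=np.linalg.norm(w);print("jars exp",np.mean(B,0)-w*.05,np.mean(B,0)+w*.05)
T=[ray(f,cv(*p),.104)[:2] for p in [(488,124),(560,108),(563,131),(490,150)]];print("griptop",np.mean(T,0))
E
python3 m.py
```

```text
[[ 0.5384  0.1204]
 [ 0.4791  0.1032]
 [ 0.5727 -0.2028]
 [ 0.6324 -0.1856]]
sides [0.0617 0.32   0.0621 0.3202]
caddy [ 0.55565312 -0.04120853] row dir [-0.2930921   0.95608421] 107.0431664767723
0.13 [0.51755114 0.08308242] [0.51755114 0.08308242]
0.072 [0.53455049 0.02762954] [0.53455049 0.02762954]
-0.072 [ 0.57675575 -0.11004659] [ 0.57675575 -0.11004659]
-0.13 [ 0.59375509 -0.16549947] [ 0.59375509 -0.16549947]
[[[315.       370.5       36.805042]
  [ 91.5      114.        34.82162 ]
  [418.5      172.5       36.58643 ]
  [108.       267.        35.95094 ]
  [703.5      102.        34.090515]]]
green [0.57440386 0.23658729]
amber [0.47666105 0.22121497]
c1 [0.53414149 0.02862763]
c2 [ 0.59055598 -0.16317301]
315.0 370.5 36.805042 [0.41261664 0.0920793 ]
91.5 114.0 34.82162 [0.57637676 0.23699016]
418.5 172.5 36.58643 [0.53639178 0.02766673]
108.0 267.0 35.95094 [0.47792998 0.22251824]
703.5 102.0 34.090515 [ 0.58072294 -0.15534735]
board [0.52672448 0.22862373] [np.float64(0.0982778109117338), np.float64(0.19725573717216996), np.float64(0.09667666880113003), np.float64(0.19965487256403264)]
jars exp [0.57610162 0.23649123] [0.47734733 0.22075624]
griptop [ 0.55678698 -0.03901315]
```

The measurements agree: cap centres against board geometry, caddy side lengths, and the grip-board top. I'll cross-check them in the scene view.

```bash
python3 - <<'E'
from h import *
f=np.load("pics/scene0.npz");im=f["pixels"].copy()
for X in [(.5755,.2367,.068),(.4775,.2215,.068),(.5176,.0831,.008),(.5768,-.11,.008),(.5557,-.0412,.104),(.5384,.1204,.024),(.5727,-.2028,.024),(.6324,-.1856,.024),(.4791,.1032,.024)]:
    cv2.circle(im,tuple(int(round(a*1)) for a in proj(f,X)),1,(0,0,255),-1)
cv2.imwrite("pics/sc1.png",cv2.resize(im[190:350,180:450],None,fx=2.9,fy=2.9))
E
```

```text
(no output)
```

View pics/sc1.png

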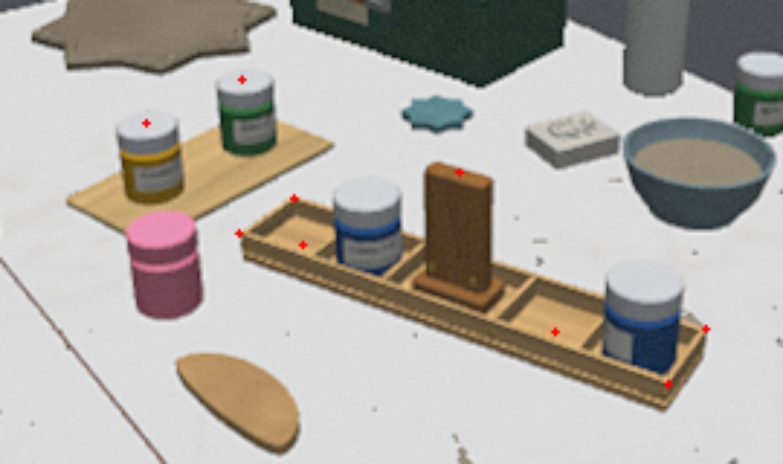

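{"fn": "step_arm", "kwargs": {
  "plan": [
    [[3,-3,0,-0.08],[6,-6,0,-0.16],[9,-9,0,-0.24],[12,-12,0,-0.32],[15,-15,-1,-0.4],[18,-18,-2,-0.48],[21,-21,-3,-0.56],[24,-24,-4,-0.64],[27,-27,-5,-0.72],[30,-30,-6,-0.8],[33,-32.5,-7,-0.88],[35.2,-34.7,-8,-0.909]]
  ],
  "jaw": 0,
  "force": 40
}}

```text
clock: 1.1
position: [0.5734, 0.2381, 0.325]
tool_rot: [3.141, 0.001, 0.292]
force: [0.9, 0.6, 0.9]
grip_width: 0.0852
```

The red marks fall on the cap tops, rim corners and grip-board top in the scene view, so the two views agree. Now I'll descend on the green jar.

{"fn": "step_arm", "kwargs": {
  "plan": [
    [[0.2,-0.1,-2,0.005],[0.2,-0.1,-4,0.005],[0.2,-0.1,-6,0.005],[0.2,-0.1,-8,0.005],[0.2,-0.1,-9.5,0.005],[0.2,-0.1,-10.5,0.005],[0.2,-0.1,-11.5,0.005],[0.2,-0.1,-12.3,0.005],[0.2,-0.1,-12.3,0.005],[0.2,-0.1,-12.3,0.005]]
  ]
}}

```text
clock: 1.93
position: [0.5754, 0.2371, 0.2021]
tool_rot: [3.141, 0.001, 0.297]
force: [0.5, -0.1, -0.3]
grip_width: 0.0855
```

```bash
python3 - <<'E'
from workcell import bot
import cv2,numpy as np
f=bot.grab_frame("scene");cv2.imwrite("pics/s2.png",cv2.resize(f["pixels"][120:320,160:410],None,fx=3,fy=3))
o=bot.observe();print(o["position"],o["tool_rot"],o["force"])
E
```

```text
[0.57560318 0.23712724 0.20254767] [3.14156686e+00 8.24682594e-07 2.97301358e-01] [-0.14665847 -0.31625808  0.31459331]
```

View pics/s2.png

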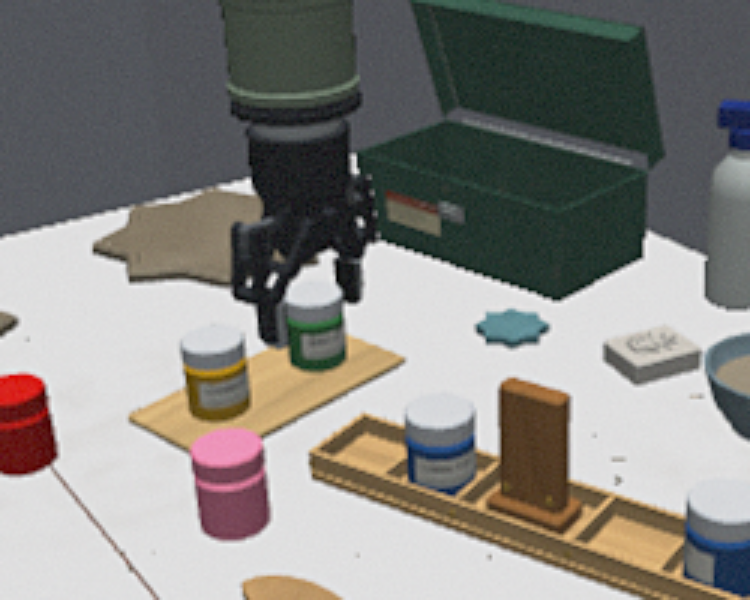

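The open fingers straddle the green jar cleanly. I'll close, then lift a little.

{"fn": "step_arm", "kwargs": {
  "plan": [
    [[0,0,0,0],[0,0,0,0],[0,0,0,0],[0,0,0,0],[0,0,0,0],[0,0,0,0],[0,0,0,0],[0,0,0,0],[0,0,0,0],[0,0,0,0],[0,0,0,0],[0,0,0,0]]
  ],
  "jaw": 1,
  "force": 40
}}

```text
clock: 2.98
position: [0.5758, 0.2372, 0.2031]
tool_rot: [-3.141, -0.001, 0.297]
force: [-0.9, -0.2, 6.5]
grip_width: 0.0452
```

{"fn": "step_arm", "kwargs": {
  "plan": [
    [[0,0,0.5,0],[0,0,1.5,0],[0,0,3,0],[0,0,4.5,0],[0,0,6,0],[0,0,7.5,0],[0,0,9,0],[0,0,10.5,0],[0,0,11.5,0],[0,0,12.5,0],[0,0,13,0],[0,0,13,0]]
  ]
}}

```text
clock: 3.98
position: [0.5759, 0.2372, 0.3342]
tool_rot: [-3.141, -0.002, 0.297]
force: [-0.4, -0.1, -1.1]
grip_width: 0.0456
```

```bash
python3 - <<'E'
from workcell import bot
import cv2,numpy as np
f=bot.grab_frame("scene");cv2.imwrite("pics/s3.png",cv2.resize(f["pixels"][50:310,140:440],None,fx=2.3,fy=2.3))
o=bot.observe();print(o["position"],o["tool_rot"],o["force"],o["grip_width"])
E
```

```text
[0.57576256 0.23723432 0.33330821] [-3.14129761e+00 -1.11450670e-03  2.97322558e-01] [-0.67684839  0.77480515 -1.55859023] 0.04576935539205011
```

View pics/s3.png

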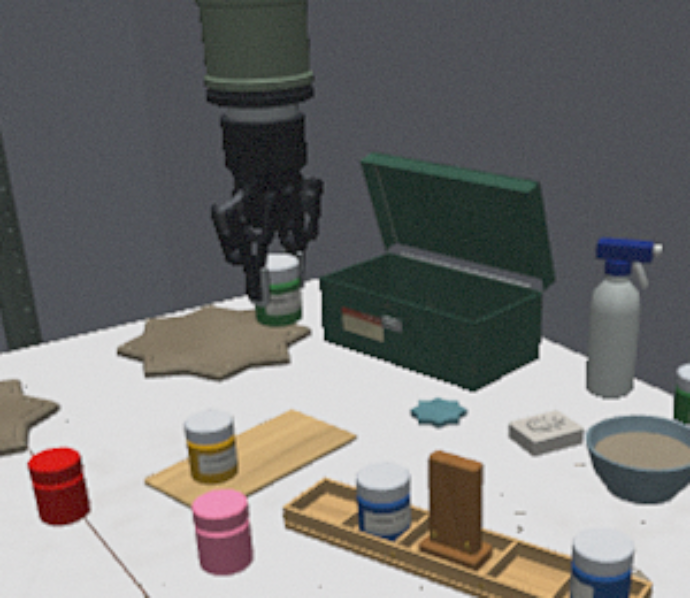

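The green jar is held upright (width 45.7 mm, about 1 N of weight). I'll carry it over the caddy to pocket −72 mm.

{"fn": "step_arm", "kwargs": {
  "plan": [
    [[0,-1,0.3,0],[0,-3,0.5,0],[0,-6,0.5,0],[0,-10,0.5,0],[0,-14,0.5,0],[0,-18,0.5,0],[0,-22,0.5,0],[0,-26,0.5,0],[0,-30,0.5,0],[0.1,-33,0.5,0],[0.1,-34.2,0.5,0],[0.1,-34.7,0.5,0]]
  ]
}}

```text
clock: 5.03
position: [0.576, -0.1129, 0.3379]
tool_rot: [3.141, -0.0, 0.293]
force: [-0.4, -0.3, -1.1]
grip_width: 0.0455
```

{"fn": "step_arm", "kwargs": {
  "plan": [
    [[0,0,0,0],[0,0,0,0],[0,0,0,0]]
  ]
}}

```text
clock: 5.28
position: [0.5761, -0.1115, 0.3377]
tool_rot: [-3.141, 0.0, 0.295]
force: [-1.1, -0.1, -0.2]
grip_width: 0.0452
```

```bash
python3 - <<'E'
from workcell import bot
import cv2,numpy as np
from h import *
o=bot.observe();print(o["position"],o["tool_rot"],o["force"],o["grip_width"])
f=bot.grab_frame("scene");im=f["pixels"].copy()
p=o["position"]
for dz in(-.1945,-.1345):cv2.circle(im,tuple(int(round(a)) for a in proj(f,[p[0],p[1],p[2]+dz])),1,(0,0,255),-1)
cv2.imwrite("pics/s4.png",cv2.resize(im[130:350,220:480],None,fx=2.7,fy=2.7))
f=bot.grab_frame("top");cv2.imwrite("pics/t4.png",cv2.resize(f["pixels"][160:320,220:440],None,fx=3,fy=3))
E
```

```text
[ 0.57607456 -0.11153393  0.33768195] [-3.14116027e+00  2.35823695e-04  2.95094455e-01] [-1.14970068 -0.14749657 -0.1910391 ] 0.04523310990985862
```

View pics/s4.png

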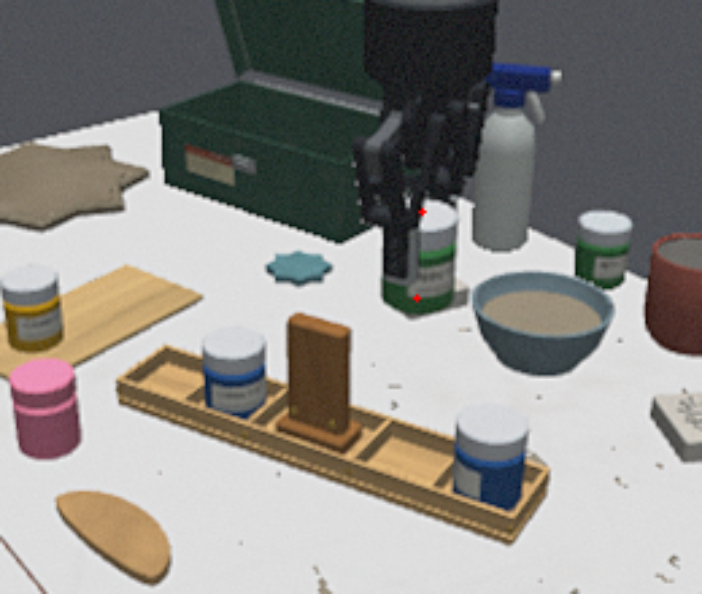

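View pics/t4.png

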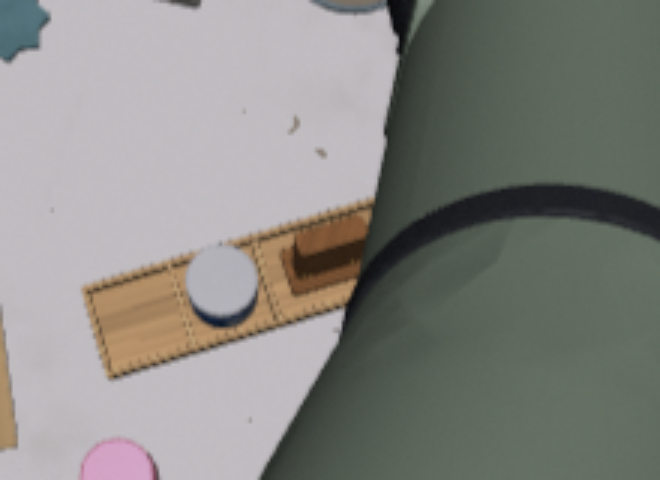

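The scene view shows the jar where expected, with its foot about 143 mm up and upright. I'll lower it into the pocket.

{"fn": "step_arm", "kwargs": {
  "plan": [
    [[0.1,0.15,-1,0.002],[0.1,0.15,-2.5,0.002],[0.1,0.15,-4,0.002],[0.1,0.15,-5.5,0.002],[0.1,0.15,-7,0.002],[0.1,0.15,-8.5,0.002],[0.1,0.15,-9.5,0.002],[0.1,0.15,-10,0.002],[0.1,0.15,-10,0.002],[0.1,0.15,-10,0.002]]
  ]
}}

```text
clock: 6.22
position: [0.5773, -0.1099, 0.238]
tool_rot: [-3.141, -0.0, 0.298]
force: [-1.0, -0.4, -0.4]
grip_width: 0.0455
```

```bash
python3 - <<'E'
from workcell import bot
import cv2,numpy as np
o=bot.observe();print(o["position"],o["tool_rot"],o["force"],o["grip_width"])
f=bot.grab_frame("scene");cv2.imwrite("pics/s5.png",cv2.resize(f["pixels"][190:340,250:440],None,fx=4,fy=4,interpolation=cv2.INTER_CUBIC))
E
```

```text
[ 0.57729668 -0.10986651  0.23797513] [-3.14137963e+00 -3.78635503e-05  2.97658075e-01] [-0.97503103 -0.38796771 -0.37156952] 0.04549749081832138
```

View pics/s5.png

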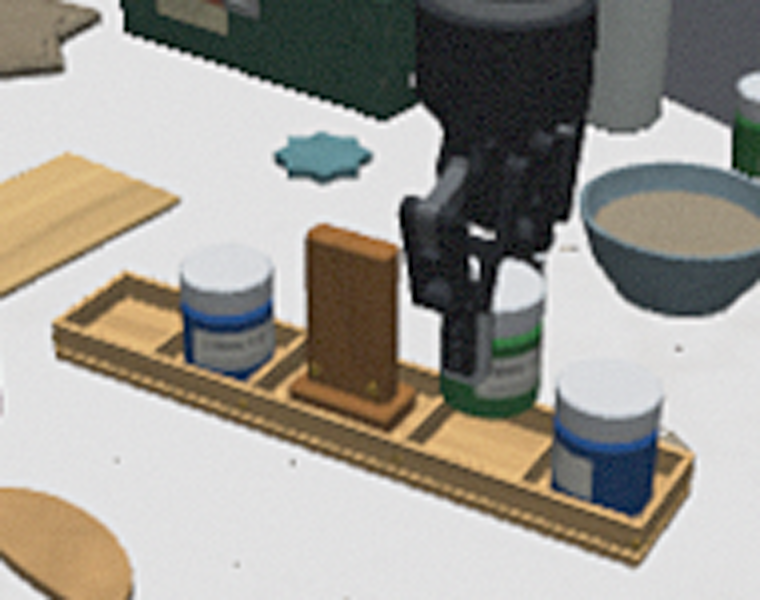

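The jar hovers over the empty pocket. The last 34 mm go slowly.

{"fn": "step_arm", "kwargs": {
  "plan": [
    [[0,0,-0.6,0],[0,0,-1.2,0],[0,0,-1.7,0],[0,0,-2.1,0],[0,0,-2.5,0],[0,0,-2.8,0],[0,0,-3.1,0],[0,0,-3.3,0],[0,0,-3.4,0],[0,0,-3.4,0]]
  ]
}}

```text
clock: 7.1
position: [0.5774, -0.11, 0.2042]
tool_rot: [-3.142, -0.0, 0.298]
force: [1.0, 0.3, -0.2]
grip_width: 0.0457
```

```bash
python3 - <<'E'
from workcell import bot
import cv2,numpy as np
o=bot.observe();print(o["position"],o["tool_rot"],o["force"],o["grip_width"])
f=bot.grab_frame("scene");cv2.imwrite("pics/s6.png",cv2.resize(f["pixels"][190:340,250:440],None,fx=4,fy=4,interpolation=cv2.INTER_CUBIC))
E
```

```text
[ 0.57737116 -0.10996001  0.20419059] [-3.14156913e+00 -4.95178978e-04  2.97511474e-01] [ 0.9958084   0.28405726 -0.20254059] 0.04566246788682986
```

View pics/s6.png

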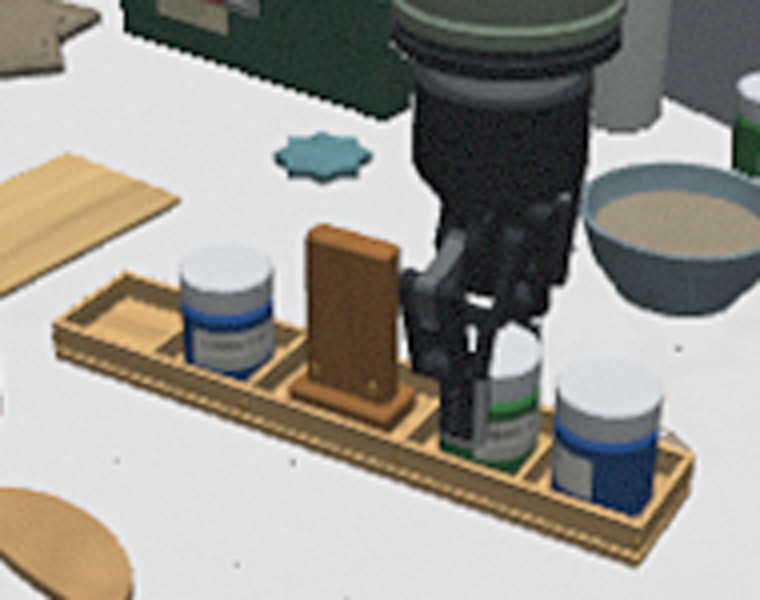

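The jar is inside the pocket walls with no contact force. I'll set it down, release, and go up.

{"fn": "step_arm", "kwargs": {
  "plan": [
    [[0,0,-0.1,0],[0,0,-0.15,0],[0,0,-0.15,0]]
  ]
}}

```text
clock: 7.4
position: [0.5775, -0.11, 0.2032]
tool_rot: [3.141, -0.001, 0.297]
force: [-0.2, 0.2, 3.5]
grip_width: 0.0456
```

{"fn": "step_arm", "kwargs": {
  "plan": [
    [[0,0,0,0],[0,0,0,0],[0,0,0,0],[0,0,0,0],[0,0,0,0],[0,0,0,0],[0,0,0,0],[0,0,0,0],[0,0,0,0],[0,0,0,0]]
  ],
  "jaw": 0
}}

```text
clock: 8.23
position: [0.5775, -0.11, 0.2032]
tool_rot: [3.141, -0.001, 0.298]
force: [-1.4, -0.2, 0.1]
grip_width: 0.0854
```

{"fn": "step_arm", "kwargs": {
  "plan": [
    [[0,0,1,0],[0,0,2.5,0],[0,0,4.5,0],[0,0,6.5,0],[0,0,8.5,0],[0,0,10.5,0],[0,0,12,0],[0,0,13,0],[0,0,13,0]]
  ]
}}

```text
clock: 8.98
position: [0.5779, -0.1101, 0.3356]
tool_rot: [3.14, -0.004, 0.297]
force: [-0.1, 0.2, 1.2]
grip_width: 0.0857
```

{"fn": "step_arm", "kwargs": {
  "plan": [
    [[-1,3,0,0],[-2,6,0,0],[-3,9,0,0],[-4,12,0,0],[-5,15,0,0],[-6,18,0,0],[-7,21,0,0],[-8,24,0,0],[-9,27,0,0],[-9.7,30,0,0],[-10,32,0,0],[-10,33.2,0,0]]
  ]
}}

```text
clock: 9.98
position: [0.4768, 0.2244, 0.335]
tool_rot: [3.141, -0.003, 0.3]
force: [0.3, -0.2, 0.1]
grip_width: 0.0856
```

```bash
python3 - <<'E'
from workcell import bot
import cv2,numpy as np
f=bot.grab_frame("scene");cv2.imwrite("pics/s7.png",cv2.resize(f["pixels"][150:340,170:440],None,fx=2.9,fy=2.9,interpolation=cv2.INTER_CUBIC))
f=bot.grab_frame("top");cv2.imwrite("pics/t7.png",cv2.resize(f["pixels"][195:325,155:415],None,fx=3,fy=3,interpolation=cv2.INTER_CUBIC));np.savez("pics/top7.npz",**f)
o=bot.observe();print(o["clock"],o["position"],o["tool_rot"],o["force"],o["grip_width"])
E
```

```text
10.0833 [0.47763942 0.22338928 0.33503786] [ 3.14038843 -0.00357711  0.29997488] [ 0.39654032 -0.20822205 -0.95990054] 0.0852298221633214
```

View pics/s7.png

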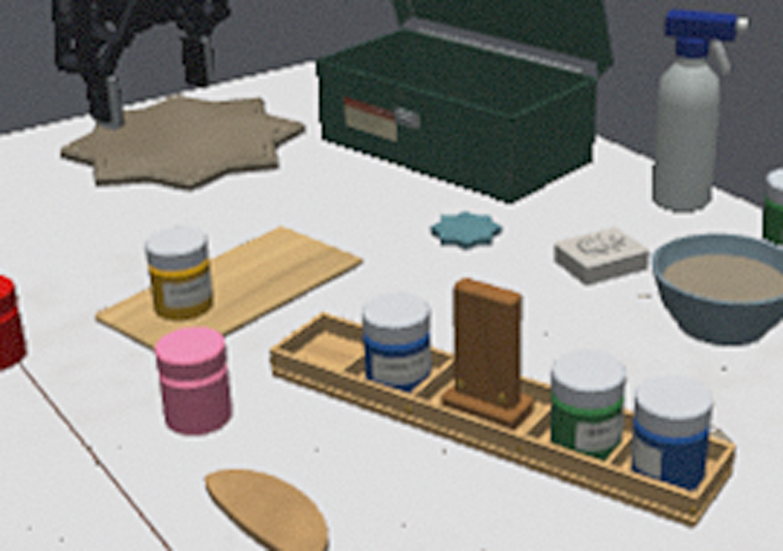

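View pics/t7.png

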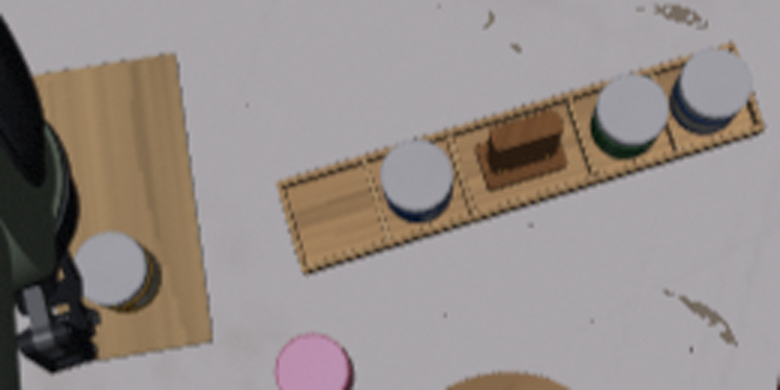

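The green jar is seated and level with its neighbours, and the caddy hasn't moved. The amber jar is still in place at (110,269) in the crop. I'll pick it next.

{"fn": "step_arm", "kwargs": {
  "plan": [
    [[-0.05,-0.2,-1.5,-0.002],[-0.05,-0.2,-4,-0.002],[-0.05,-0.2,-6.5,-0.002],[-0.05,-0.2,-8.5,-0.002],[-0.05,-0.2,-10,-0.002],[-0.05,-0.2,-11.3,-0.002],[-0.05,-0.2,-12.3,-0.002],[-0.05,-0.2,-13,-0.002],[-0.05,-0.2,-13.3,-0.002],[-0.05,-0.2,-13.3,-0.002],[-0.05,-0.2,-13.3,-0.002]]
  ]
}}

```text
clock: 11.0
position: [0.4774, 0.2212, 0.2024]
tool_rot: [3.14, -0.004, 0.298]
force: [-0.1, 0.6, 0.2]
grip_width: 0.0853
```

{"fn": "step_arm", "kwargs": {
  "plan": [
    [[0,0,0,0],[0,0,0,0],[0,0,0,0],[0,0,0,0],[0,0,0,0],[0,0,0,0],[0,0,0,0],[0,0,0,0],[0,0,0,0],[0,0,0,0],[0,0,0,0],[0,0,0,0]]
  ],
  "jaw": 1,
  "force": 40
}}

```text
clock: 12.0
position: [0.4775, 0.2213, 0.2029]
tool_rot: [3.141, -0.005, 0.298]
force: [-1.3, -0.1, 6.6]
grip_width: 0.0459
```

{"fn": "step_arm", "kwargs": {
  "plan": [
    [[0,0,0.5,0],[0,0,1.5,0],[0,0,3,0],[0,0,4.5,0],[0,0,6,0],[0,0,7.5,0],[0,0,9,0],[0,0,10,0],[0,0,10,0]]
  ]
}}

```text
clock: 12.75
position: [0.4779, 0.2215, 0.3052]
tool_rot: [3.141, -0.008, 0.298]
force: [0.7, 0.4, -0.1]
grip_width: 0.0449
```

```bash
python3 - <<'E'
from workcell import bot
import cv2,numpy as np
f=bot.grab_frame("scene");cv2.imwrite("pics/s8.png",cv2.resize(f["pixels"][100:340,130:440],None,fx=2.4,fy=2.4,interpolation=cv2.INTER_CUBIC))
o=bot.observe();print(o["clock"],o["position"],o["tool_rot"],o["force"],o["grip_width"])
E
```

```text
12.8 [0.47763761 0.2214493  0.3039237 ] [ 3.14122585 -0.00665678  0.29791773] [ 0.61978104  0.12286114 -0.89469613] 0.04567537660145879
```

View pics/s8.png

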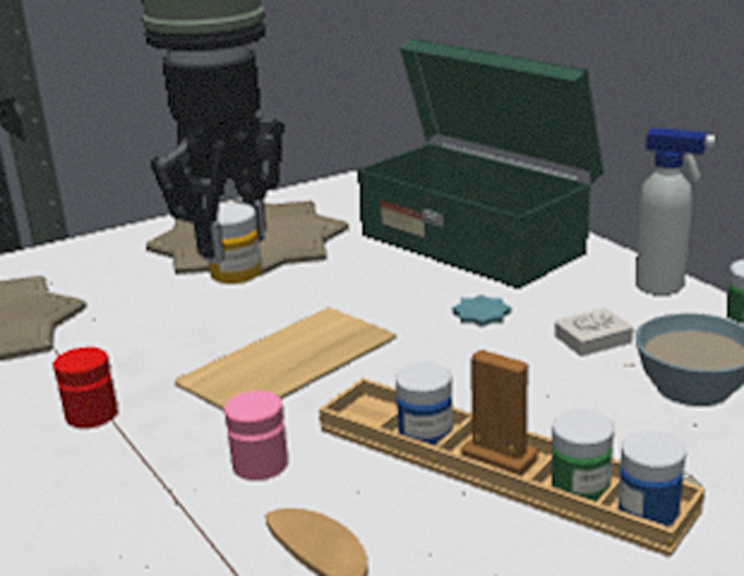

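The amber jar is held upright. I'll move it over the outer pocket (+130 mm) and down to a hover.

{"fn": "step_arm", "kwargs": {
  "plan": [
    [[0.4,-1.2,0,0],[1,-3.5,0,0],[1.8,-6,0,0],[2.6,-9,0,0],[3.4,-11.8,0,0],[4,-13.2,0,0],[4,-13.8,0,0],[4,-13.8,-1.5,0],[4,-13.8,-4,0],[4,-13.8,-5.8,0],[4,-13.8,-6.5,0],[4,-13.8,-6.5,0]]
  ]
}}

```text
clock: 13.8
position: [0.5169, 0.0834, 0.2372]
tool_rot: [3.141, -0.003, 0.298]
force: [-0.2, -0.4, -1.7]
grip_width: 0.0455
```

{"fn": "step_arm", "kwargs": {
  "plan": [
    [[0,0,0,0],[0,0,0,0]]
  ]
}}

```text
clock: 13.97
position: [0.517, 0.0836, 0.2378]
tool_rot: [3.141, -0.004, 0.298]
force: [-0.3, 0.5, 0.6]
grip_width: 0.0456
```

```bash
python3 - <<'E'
from workcell import bot
import cv2,numpy as np
f=bot.grab_frame("scene");cv2.imwrite("pics/s9.png",cv2.resize(f["pixels"][150:340,200:440],None,fx=3.1,fy=3.1,interpolation=cv2.INTER_CUBIC))
o=bot.observe();print(o["clock"],o["position"],o["tool_rot"],o["force"],o["grip_width"])
E
```

```text
14.0167 [0.51710113 0.08360471 0.23798997] [ 3.14137319 -0.00423097  0.29837432] [-0.0982111  -0.32870769 -1.36348965] 0.04592950588533437
```

View pics/s9.png

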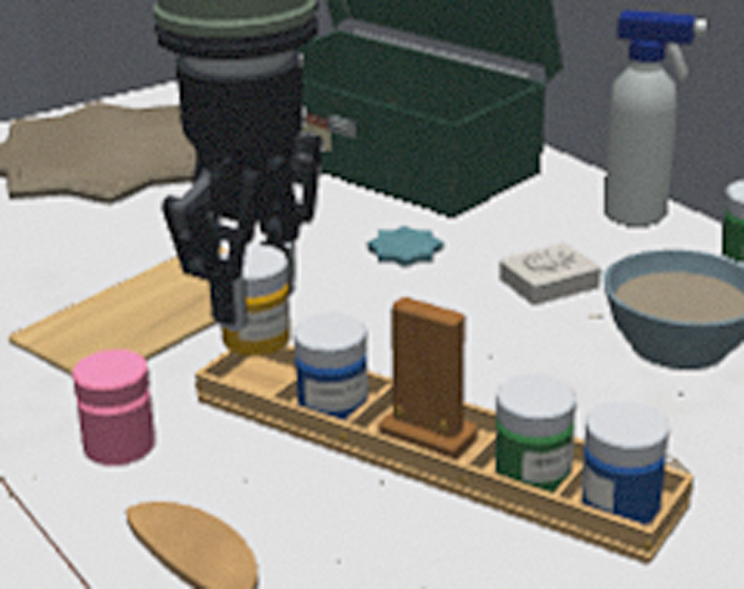

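The amber jar hovers over the left outer pocket. I'll lower it the same way.

{"fn": "step_arm", "kwargs": {
  "plan": [
    [[0.05,-0.05,-0.6,0],[0.05,-0.05,-1.2,0],[0.05,-0.05,-1.7,0],[0.05,-0.05,-2.1,0],[0.05,-0.05,-2.5,0],[0.05,-0.05,-2.8,0],[0.05,-0.05,-3.1,0],[0.05,-0.05,-3.3,0],[0.05,-0.05,-3.45,0],[0.05,-0.05,-3.55,0],[0.05,-0.05,-3.55,0]]
  ]
}}

```text
clock: 14.93
position: [0.5176, 0.0831, 0.2029]
tool_rot: [3.142, -0.004, 0.298]
force: [-2.3, -0.5, 7.3]
grip_width: 0.0455
```

```bash
python3 - <<'E'
from workcell import bot
import cv2,numpy as np
f=bot.grab_frame("scene");cv2.imwrite("pics/s10.png",cv2.resize(f["pixels"][150:340,200:440],None,fx=3.1,fy=3.1,interpolation=cv2.INTER_CUBIC))
o=bot.observe();print(o["clock"],o["position"],o["tool_rot"],o["force"],o["grip_width"])
E
```

```text
14.9833 [0.517638   0.08303659 0.20285073] [ 3.14146587 -0.00439164  0.29825851] [-1.79569221 -0.58323138  8.56379041] 0.045588372069967326
```

View pics/s10.png

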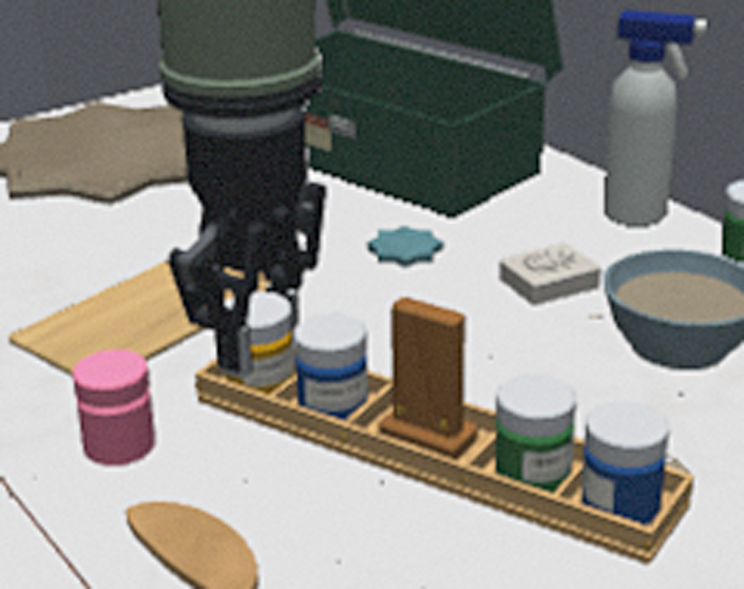

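It's seated, with about 8 N of contact at the expected height. I'll release, rise, and move toward the caddy centre.

{"fn": "step_arm", "kwargs": {
  "plan": [
    [[0,0,0.05,0],[0,0,0.05,0],[0,0,0.05,0],[0,0,0.05,0],[0,0,0.05,0],[0,0,0.05,0],[0,0,0.05,0],[0,0,0.05,0],[0,0,0.05,0],[0,0,0.05,0]]
  ],
  "jaw": 0
}}

```text
clock: 15.82
position: [0.5176, 0.0831, 0.2034]
tool_rot: [3.141, -0.004, 0.298]
force: [-0.5, -0.2, -0.2]
grip_width: 0.0853
```

{"fn": "step_arm", "kwargs": {
  "plan": [
    [[0,0,1,0],[0,0,2.5,0],[0,0,4.5,0],[0,0,6.5,0],[0,0,8.5,0],[0,0,10.5,0],[0,0,12.5,0],[0,0,14,0],[0,0,15,0],[0,0,15,0]]
  ]
}}

```text
clock: 16.65
position: [0.5179, 0.083, 0.3556]
tool_rot: [-3.142, -0.007, 0.298]
force: [-0.5, 0.7, 0.5]
grip_width: 0.0855
```

{"fn": "step_arm", "kwargs": {
  "plan": [
    [[-1,3,0,0],[-2,6,0,0],[-3,9,0,0],[-4,11.5,0,0],[-4.5,13,0,0],[-4.5,13,0,0]]
  ]
}}

```text
clock: 17.15
position: [0.4714, 0.2164, 0.3548]
tool_rot: [-3.141, -0.006, 0.303]
force: [0.2, 0.5, -0.7]
grip_width: 0.0852
```

```bash
python3 - <<'E'
from workcell import bot
import cv2,numpy as np
f=bot.grab_frame("scene");cv2.imwrite("pics/s11.png",cv2.resize(f["pixels"][150:340,170:440],None,fx=2.9,fy=2.9,interpolation=cv2.INTER_CUBIC))
f=bot.grab_frame("top");cv2.imwrite("pics/t11.png",cv2.resize(f["pixels"][195:325,215:415],None,fx=4,fy=4,interpolation=cv2.INTER_CUBIC));np.savez("pics/top11.npz",**f)
o=bot.observe();print(o["clock"],o["position"],o["tool_rot"],o["force"],o["grip_width"])
E
```

```text
17.25 [0.47266406 0.21314322 0.35499782] [ 3.14115035 -0.00653953  0.29926517] [-0.18600722 -0.55934919  0.37873559] 0.08555634357031747
```

View pics/s11.png

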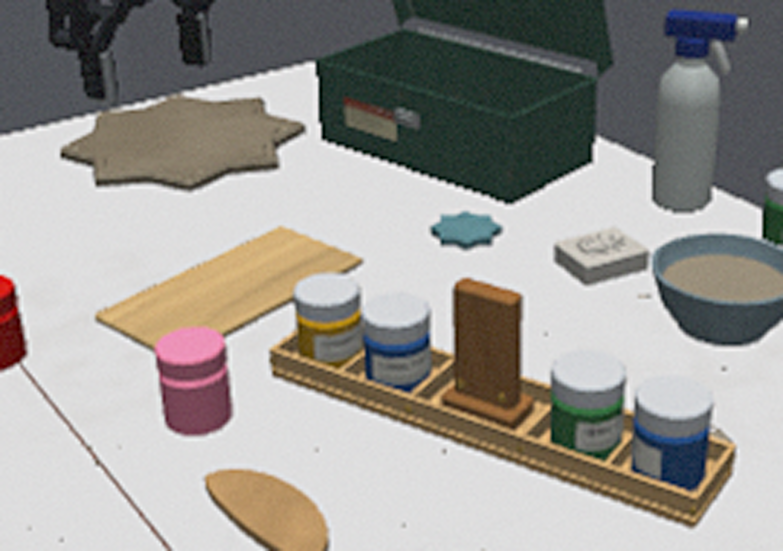

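View pics/t11.png

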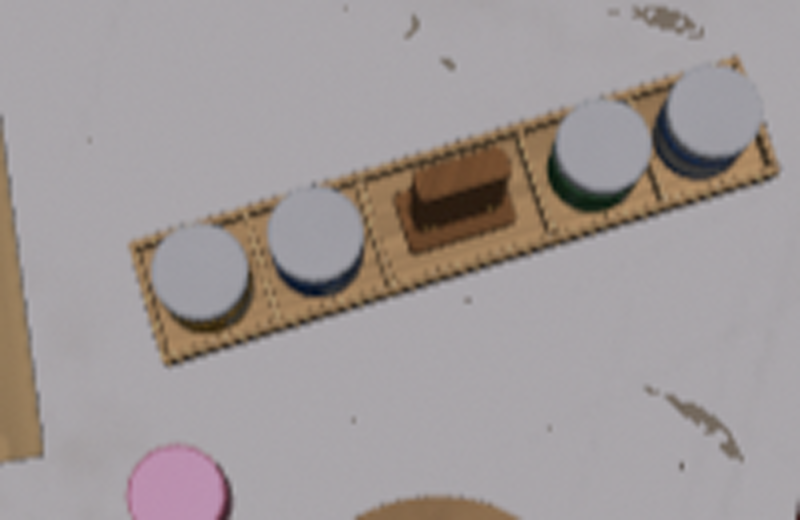

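The row of four is complete and upright. Now I'll measure the grip board again.

```bash
python3 - <<'E'
from h import *
f=np.load("pics/top11.npz")
cv=lambda x,y:((x+.5)/4-.5+215,(y+.5)/4-.5+195)
C=np.array([ray(f,cv(*p),.024)[:2] for p in [(131,243),(168,365),(779,175),(738,58)]])
d=C[0]+C[1]-C[2]-C[3];print(C.mean(0),np.degrees(np.arctan2(d[1],d[0])))
T=np.array([ray(f,cv(*p),.104)[:2] for p in [(412,177),(505,150),(509,178),(416,203)]])
print(T.mean(0),[np.linalg.norm(T[i]-T[(i+1)%4]) for i in range(4)])
E
```

```text
[ 0.55476547 -0.04058195] 106.8501463563928
[ 0.55402993 -0.03896347] [np.float64(0.04496649521688679), np.float64(0.013354105348463334), np.float64(0.044564024380016526), np.float64(0.012365837561914825)]
```

{"fn": "step_arm", "kwargs": {
  "plan": [
    [[0.5,-1.5,0,0],[1.3,-4,0,0],[2.2,-7,0,0],[3.2,-10,0,0],[4.2,-13,0,0],[5.2,-16,0,0],[6.1,-19,0,0],[7,-22,0,0],[7.8,-24,0,0],[8.2,-25.1,0,-0.003],[8.2,-25.35,0,-0.003],[8.2,-25.35,0,-0.003]]
  ]
}}

```text
clock: 18.25
position: [0.5544, -0.0412, 0.3546]
tool_rot: [3.141, -0.006, 0.294]
force: [-0.3, 1.4, -0.1]
grip_width: 0.0854
```

{"fn": "step_arm", "kwargs": {
  "plan": [
    [[0,0,0,0],[0,0,0,0],[0,0,0,0]]
  ]
}}

```text
clock: 18.5
position: [0.5542, -0.0401, 0.3546]
tool_rot: [-3.142, -0.006, 0.296]
force: [0.5, 0.0, -0.1]
grip_width: 0.0856
```

{"fn": "step_arm", "kwargs": {
  "plan": [
    [[0.05,0,-1.5,0],[0.05,0,-3.5,0],[0.05,0,-5.5,0],[0.05,0,-7.5,0],[0.05,0,-9,0],[0.05,0,-10.2,0],[0.05,0,-11,0],[0.05,0,-11.15,0],[0.05,0,-11.15,0],[0.05,0,-11.15,0]]
  ]
}}

```text
clock: 19.33
position: [0.5549, -0.0401, 0.2438]
tool_rot: [3.141, -0.007, 0.296]
force: [-0.8, 0.5, 0.6]
grip_width: 0.0854
```

```bash
python3 - <<'E'
from workcell import bot
import cv2,numpy as np
f=bot.grab_frame("scene");cv2.imwrite("pics/s12.png",cv2.resize(f["pixels"][150:340,200:440],None,fx=3.1,fy=3.1,interpolation=cv2.INTER_CUBIC))
o=bot.observe();print(o["clock"],o["position"],o["tool_rot"],o["force"],o["grip_width"])
E
```

```text
19.3833 [ 0.55494443 -0.04006144  0.24392828] [ 3.14134814 -0.00688128  0.29605235] [ 0.79053521 -0.02499951 -0.02248953] 0.08574836518433444
```

View pics/s12.png

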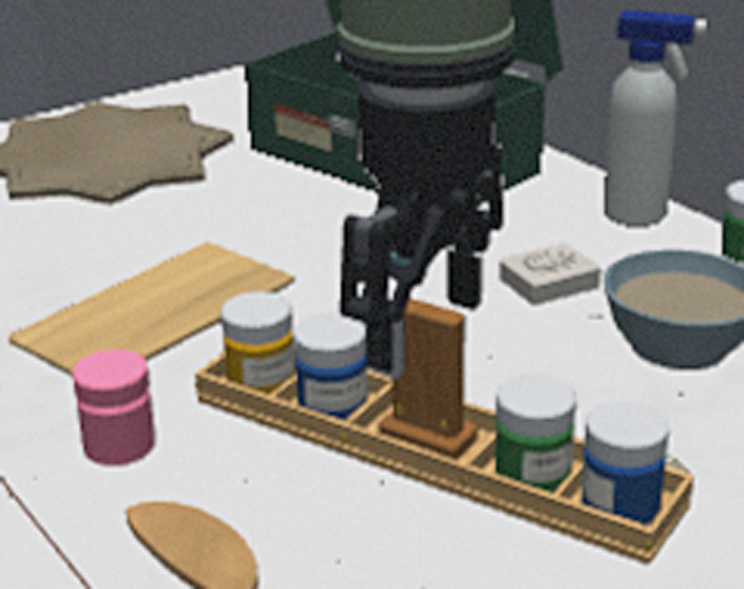

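The fingers straddle the grip board. I'll close and do a short test lift.

{"fn": "step_arm", "kwargs": {
  "plan": [
    [[0,0,0,0],[0,0,0,0],[0,0,0,0],[0,0,0,0],[0,0,0,0],[0,0,0,0],[0,0,0,0],[0,0,0,0],[0,0,0,0],[0,0,0,0],[0,0,0,0],[0,0,0,0]]
  ],
  "jaw": 1,
  "force": 90
}}

```text
clock: 20.38
position: [0.5552, -0.04, 0.2442]
tool_rot: [3.141, -0.008, 0.296]
force: [2.5, 2.0, 5.2]
grip_width: 0.0146
```

{"fn": "step_arm", "kwargs": {
  "plan": [
    [[0,0,0.2,0],[0,0,0.5,0],[0,0,0.9,0],[0,0,1.3,0],[0,0,1.7,0],[0,0,2,0],[0,0,2,0],[0,0,2,0]]
  ]
}}

```text
clock: 21.05
position: [0.5552, -0.04, 0.2643]
tool_rot: [3.141, -0.008, 0.296]
force: [0.5, 0.6, -5.9]
grip_width: 0.0151
```

```bash
python3 - <<'E'
from workcell import bot
import cv2,numpy as np
f=bot.grab_frame("scene");cv2.imwrite("pics/s13.png",cv2.resize(f["pixels"][150:340,200:440],None,fx=3.1,fy=3.1,interpolation=cv2.INTER_CUBIC))
o=bot.observe();print(o["clock"],o["position"],o["tool_rot"],o["force"],o["moment"],o["grip_width"])
E
```

```text
21.1 [ 0.55512762 -0.04001416  0.26414901] [ 3.14123351 -0.00763565  0.2960184 ] [-0.15988156  0.56897733 -6.2574402 ] [-0.00564944  0.0404372  -0.01692643] 0.014685888916435949
```

View pics/s13.png

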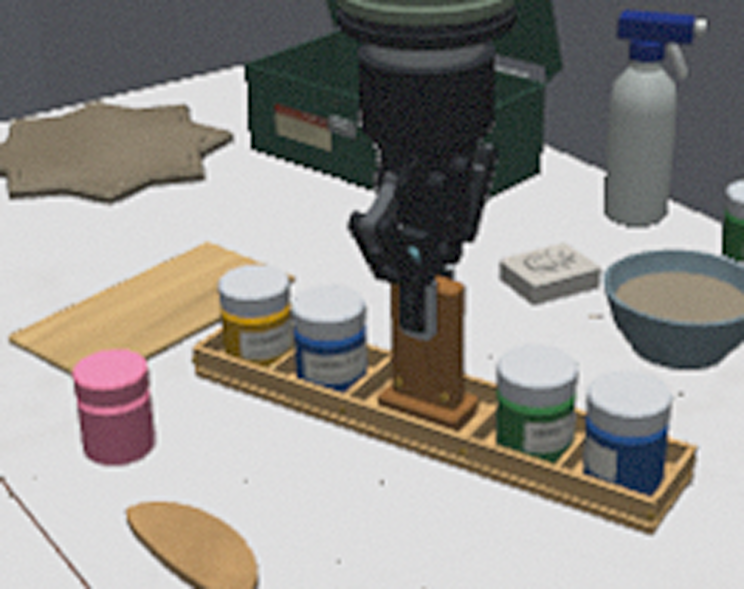

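It lifts level: about 6.2 N of load and a negligible moment. I'll go on to 12 cm.

{"fn": "step_arm", "kwargs": {
  "plan": [
    [[0,0,0.2,0],[0,0,0.6,0],[0,0,1.1,0],[0,0,1.7,0],[0,0,2.3,0],[0,0,2.9,0],[0,0,3.5,0],[0,0,4.1,0],[0,0,4.5,0],[0,0,4.8,0],[0,0,5,0],[0,0,5,0]]
  ]
}}

```text
clock: 22.1
position: [0.5552, -0.04, 0.3145]
tool_rot: [3.141, -0.008, 0.296]
force: [-0.3, 0.0, -6.2]
grip_width: 0.015
```

{"fn": "step_arm", "kwargs": {
  "plan": [
    [[0,0,0.2,0],[0,0,0.6,0],[0,0,1.1,0],[0,0,1.7,0],[0,0,2.3,0],[0,0,2.9,0],[0,0,3.5,0],[0,0,4.1,0],[0,0,4.5,0],[0,0,4.8,0],[0,0,5,0],[0,0,5,0]]
  ]
}}

```text
clock: 23.1
position: [0.5552, -0.04, 0.3648]
tool_rot: [3.141, -0.008, 0.296]
force: [-0.7, 0.4, -6.9]
grip_width: 0.0148
```

{"fn": "step_arm", "kwargs": {
  "plan": [
    [[0,0,0,0],[0,0,0,0],[0,0,0,0],[0,0,0,0],[0,0,0,0],[0,0,0,0]]
  ]
}}

```text
clock: 23.6
position: [0.5552, -0.04, 0.3647]
tool_rot: [3.141, -0.008, 0.296]
force: [-0.2, -0.2, -6.1]
grip_width: 0.0148
```

```bash
python3 - <<'E'
from workcell import bot
from h import *
o=bot.observe();print(o["clock"],o["position"],o["tool_rot"],o["force"],o["moment"],o["grip_width"],abs(o["qd"]).max())
f=bot.grab_frame("scene");im=f["pixels"].copy()
p=o["position"];z0=p[2]-.2439;print("underside",z0)
y=np.array([-.2903,.957]);x=np.array([.957,.2903])
for a in(.0315,-.0315):
  for b in(.1615,-.1615):
    q=p[:2]+a*x+b*y
    cv2.circle(im,tuple(int(round(k)) for k in proj(f,[q[0],q[1],z0+.024])),1,(0,0,255),-1)
cv2.imwrite("pics/s14.png",cv2.resize(im[100:340,200:460],None,fx=2.5,fy=2.5,interpolation=cv2.INTER_CUBIC))
E
```

```text
23.6 [ 0.55520702 -0.04002813  0.36470248] [ 3.14107473 -0.00824144  0.29598568] [-0.22211324 -0.19794938 -6.06647618] [-0.05000907  0.00615379  0.0073194 ] 0.01480033998896809 0.0016008194185796111
underside 0.12080247886623346
```

View pics/s14.png

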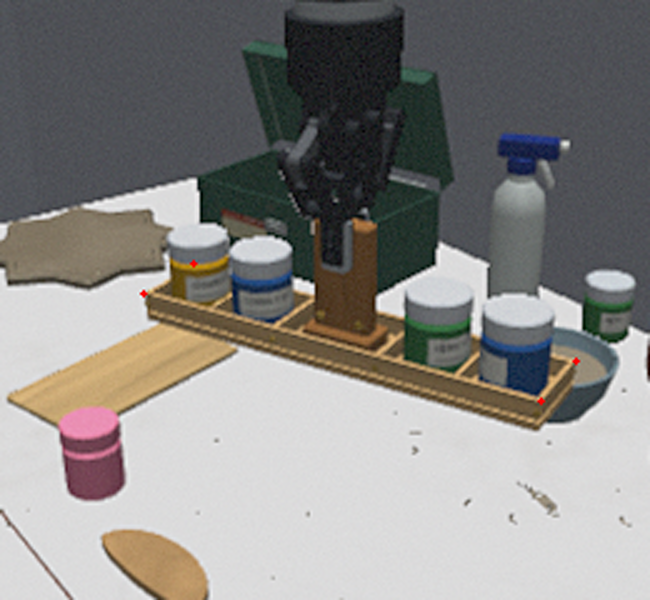

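The caddy hangs with its underside about 121 mm up. The predicted level rim corners match the image to within about 1–2 px at both ends, and all four jars are upright. I'm handing in.

```bash
python3 - <<'E'
from workcell import bot
print(bot.job_done())
E
```

```text
the job is handed in; nothing more can be done
None
```

The job is done and handed in at 23.6 s. I stood the green jar in the −72 mm pocket and the amber jar in the +130 mm pocket. Then I gripped the caddy by its centre board at 90 N and lifted it; the arm is still holding it there.

Last checks:
- **Height:** the caddy's underside is about 121 mm above the table.
- **Load:** the arm carries about 6 N with almost no moment, and the joints are still.
- **Level:** the tool is tilted about 0.5°, and the caddy's rim corners are within about 1–2 px of where a level caddy's should be, so it looks level to within about 1°.
- **Jars and surroundings:** all four jars are upright in their pockets. The other objects visible in the last view look unmoved.
- **Small disagreements:** the gripper reads 14.8 mm on the 16 mm board and about 45.6 mm on the 47 mm jars. The reading is low by about the same amount each time, so it looks like an offset rather than a slip.

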